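# Unstack the lunch tubs onto their trays

## Robot

A 6-joint arm with a two-finger parallel gripper is mounted at the origin on a cart in front of the work surface, level with it; the furniture and walls round the work are solid. World frame = base frame: x ahead of the robot, y to its left, z up, the work surface at z = 0. Lengths are in m, angles in rad, forces in N, time in s.
With the tool pointing down it reaches from about 0.375 to 0.975 m from the base axis. Payload 3.8 kg.
Tool frame: the origin (TCP) lies on the centre line of the jaws, within the pads' length; the fingertips stand 14 mm ahead of it and the grasp point (between the pads) lies 5 mm behind it; z points along the fingers, y is the line along which they close (so a half turn about z gives the same grasp; the last joint's range is limited). The gripper opens to 85 mm and grips with 20 to 120 N. Pads are 22 mm wide; open, the fingers measure 114 mm over their backs; the gripper's body (76 mm by 85 mm) begins 54 mm behind the grasp point. The pads swing forward as they close: fully open they stand 13 mm farther back than shut.
Start: joints at [1.078, 0.264, 1.604, -0, 1.274, -0.037], TCP at [0.297, 0.606, 0.245] pointing down, gripper open.
Joint ranges: [-2.63, 2.63], [-0.94, 2.18], [0.31, 2.57], [-1.31, 4.45], [0, 2.66], [-2.55, 2.55]. Speed limits (rad/s): [2.57, 2.57, 3.14, 3.14, 3.14, 3.14].

## Interface

Orientations are given as a rotation vector (axis times angle).
In Python, from workcell import bot, eyes, spot_in gives the robot as it stands.
- The arm moves only by the tool carry_out, never from a script. Its argument "series" is text: rows parted by semicolons, each of 4 numbers parted by spaces: the shift along the world's x, y, z in m, then the turn about the world's z in degrees. In form: tx ty tz roll; .... A call has 1 to 20 rows; each row shifts and turns the commanded pose from where the row before left it; what a row does not reach is not made up. A row lasts 1/8 s, in which the tool goes at most 62.5 mm and 10.7 degrees, less where a joint would pass 70% of its speed; a pose out of reach is approached as far as the arm can. A call is refused whole if a number of a shift passes 0.0625 or a number of a turn 10.7, either way. A call with a gripper value outside its range is refused whole. "jaw" is the gripper command: -1 is shut, 1 is fully open, values between are in proportion, set as the call begins (left out, the last holds). The fingers move at their own pace and stop on an object; "grip_force" is the grip in N (left out, the last holds). Time passes only in rows, so rows that do not move let the fingers close. It gives the time, the measured TCP pose, the force, the opening and the grip force at its end, in the units of the state.
- bot.read_state(): the state, without advancing time (a new reading comes with each control period).
- eyes.read_camera(name): name is "side" or "top" or "wrist"; returns (picture, depth): 420x560x3 uint8, blue, green, red; 420x560 float32, m along the optical axis (not along the pixel's ray), 0 where there is no reading.
- eyes.get_calibration(name): a dict with "K" (3x3 intrinsics, pixels), "position" and "rotation" of the camera in the world; the wrist camera has in their place "T_tool_cam" (4x4, takes a point from camera to tool coordinates, whose origin is the TCP and whose axes are the flange's). Camera axes: x right, y down, z forward; pixel columns grow to the right and rows downward; lengths in m; the calibration is good to about 2 mm. A picture is of the moment at which its call begins: read the wrist's pose just before it. get_calibration takes no time and is no camera call.
- bot.finish_job(): hands the job in; it is judged then, once.
Trained networks look in the newest picture that a camera, given by its name, has taken for a name from the list of things; names that differ only in an ending like _2 or _b are one class to them, and where a whole thing is asked for, a point or a joint stands for the part that bears it (a point fixed in the world has none). Each returns a list of dicts, best first, with "score" (0 to 1); they miss things now and then, are a little off and sometimes report something else, mostly with a low value. They report only what shows in the picture. A call takes as long as a camera call. They do not tell look-alikes from the thing itself.
- spot_in(camera, target): "rect" ([centre column, centre row, width, height] in pixels, round what is visible of it).
The state is a dict: "time": time; "q": joint angles; "joint_vel": joint speeds; "joint_torque": joint torques, N m; "tool_pos": TCP position; "tcp_rot": TCP orientation; "wrist_force": force on the tool from outside, world axes, zero at the start; "torque": the same for the moment, N m; "width": opening from 0.0 (shut) to 1.0 (fully open); "grip_force": force on a finger pad.
Only numpy, scipy, OpenCV 4.12 (cv2) and the standard library are available. Lean on these libraries where they do the work, as an engineer would, in place of code of your own. Each camera call takes 0.05 s, during which the arm holds its last target. There are 200 camera calls.

## Task

Take the stack of lidded food tubs apart from the top down, one at a time, and put each straight into the tray of its own lid's colour, so that it stands upright and flat inside the tray's rim. Set each one down rather than dropping it, and leave the orange mug and the drinking glass standing where they are.

Things in the scene. Friction and masses are not known exactly. Their poses are not given: they have to be found in the camera images.
- green_pot: Small round lidded pot with a green lid, 50 mm in diameter, 44 mm high, straight sides, about 100 g, white below. Origin: centre of its underside; z is up. At the start it is the top of the stack, standing on the red lid.
- red_tub: Lidded food tub with a red lid: a rectangular block with straight sides, 54 mm wide along its x axis, 78 mm long along its y axis, 46 mm high, about 150 g; white below, red on top, flat lid, a small red clip at each end. Origin: centre of its underside; z is up. At the start it is the second from the top of the stack, under the green pot and on the yellow tub. Its y axis lies within 0.5 rad of the world's y axis. Grasp it across its width, from above.
- yellow_tub: Lidded food tub with a yellow lid: a rectangular block with straight sides, 57 mm wide along its x axis, 102 mm long along its y axis, 48 mm high, about 200 g; white below, yellow on top, flat lid, a small yellow clip at each end. Origin: centre of its underside; z is up. At the start it is the third from the top, under the red tub and on the blue tub. Its y axis lies within 0.5 rad of the world's y axis. Grasp it across its width, from above.
- blue_tub: Lidded food tub with a blue lid: a rectangular block with straight sides, 60 mm wide along its x axis, 126 mm long along its y axis, 50 mm high, about 260 g; white below, blue on top, flat lid, a small blue clip at each end. Origin: centre of its underside; z is up. At the start it is the bottom of the stack and stands on the worktop. Its y axis lies within 0.5 rad of the world's y axis. Grasp it across its width, from above.
- green_tray: Fixed green round tray, 74 mm in diameter, for the green pot: floor 3 mm thick, rim 3 mm wide whose top is 7 mm above the worktop; 68 mm wide inside, i.e. 9 mm of play all round the pot. Origin: centre of its underside, on the worktop.
- red_tray: Fixed red tray, a flat rectangle 78 mm along its x axis and 102 mm along its y axis, for the tub with the red lid: floor 3 mm thick, rim 3 mm wide whose top is 7 mm above the worktop; inside 72 by 96 mm, i.e. 9 mm of play all round the tub. Origin: centre of its underside, on the worktop; z is up. It may stand at any of six places, its y axis within 0.35 rad of the world's y axis.
- yellow_tray: Fixed yellow tray, a flat rectangle 81 mm along its x axis and 126 mm along its y axis, for the tub with the yellow lid: floor 3 mm thick, rim 3 mm wide whose top is 7 mm above the worktop; inside 75 by 120 mm, i.e. 9 mm of play all round the tub. Origin: centre of its underside, on the worktop; z is up. It may stand at any of six places, its y axis within 0.35 rad of the world's y axis.
- blue_tray: Fixed blue tray, a flat rectangle 84 mm along its x axis and 150 mm along its y axis, for the tub with the blue lid: floor 3 mm thick, rim 3 mm wide whose top is 7 mm above the worktop; inside 78 by 144 mm, i.e. 9 mm of play all round the tub. Origin: centre of its underside, on the worktop; z is up. It may stand at any of six places, its y axis within 0.35 rad of the world's y axis.
- mug: Orange mug, 101 mm high, standing somewhere among the trays, to be left alone. Origin: on the worktop, centre of its 81 by 113 mm outline (handle towards its -y axis, reaching 57 mm; bowl 81 mm wide, towards +y).
- glass: Clear drinking glass, 81 mm in diameter, 91 mm high, standing at the left of the trays, to be left alone. Origin: centre of its underside.
Things that resemble listed ones, but are neither listed nor needed, are in the scene too. What is shaped like the green_pot but pink is not meant.

How it is judged:
On the way, in this order (a step that is already met when the one before it is completed fails the run):
1. the green pot stands flat in the green tray, released (horizontal distance between green_pot and green_tray below 0.015 m and z of green_pot in the frame of green_tray between 0.001 and 0.005 m and angle between green_pot's own z axis and vertical below 0.04 rad and contact force between the fingers and green_pot below 0.3 N), for 0.2 s.
2. the red tub stands flat in the red tray, released (horizontal distance between red_tub and red_tray below 0.015 m and z of red_tub in the frame of red_tray between 0.001 and 0.005 m and angle between red_tub's own z axis and vertical below 0.04 rad and contact force between the fingers and red_tub below 0.3 N), for 0.2 s.
3. the yellow tub stands flat in the yellow tray, released (horizontal distance between yellow_tub and yellow_tray below 0.015 m and z of yellow_tub in the frame of yellow_tray between 0.001 and 0.005 m and angle between yellow_tub's own z axis and vertical below 0.04 rad and contact force between the fingers and yellow_tub below 0.3 N), for 0.2 s.
4. the blue tub stands flat in the blue tray, released (horizontal distance between blue_tub and blue_tray below 0.015 m and z of blue_tub in the frame of blue_tray between 0.001 and 0.005 m and angle between blue_tub's own z axis and vertical below 0.04 rad and contact force between the fingers and blue_tub below 0.3 N), for 0.2 s.
At the end, for the whole second after the job is handed in: All four containers stand in the tray of their own colour: centre within 15 mm of the tray's centre, underside on the tray's floor (1 to 5 mm above the tray's underside), upright within 0.04 rad, released and at rest (all of step 1 and all of step 2 and all of step 3 and all of step 4 and linear speed of each of green_pot, red_tub, yellow_tub, blue_tub below 0.02 m/s); the robot touches nothing.
It fails at once if the orange mug was shifted by more than 25 mm or tipped (distance of mug from where it was at the start of the episode above 0.025 m or angle between mug's own z axis and vertical above 0.3 rad).
It fails at once if the glass was shifted by more than 25 mm or tipped (distance of glass from where it was at the start of the episode above 0.025 m or angle between glass's own z axis and vertical above 0.3 rad).
It fails at once if a container was let go of in the air, more than 25 mm above its tray ((horizontal distance between green_pot and green_tray below 0.06 m and z of green_pot in the frame of green_tray above 0.028 m and contact force between the fingers and green_pot below 0.05 N) or (horizontal distance between red_tub and red_tray below 0.06 m and z of red_tub in the frame of red_tray above 0.028 m and contact force between the fingers and red_tub below 0.05 N) or (horizontal distance between yellow_tub and yellow_tray below 0.06 m and z of yellow_tub in the frame of yellow_tray above 0.028 m and contact force between the fingers and yellow_tub below 0.05 N) or (horizontal distance between blue_tub and blue_tray below 0.06 m and z of blue_tub in the frame of blue_tray above 0.028 m and contact force between the fingers and blue_tub below 0.05 N)).
It also fails if it takes over 99 s, if anything falls off the work surface, if the arm or the gripper's body presses on something with over 40 N, if the wrist force passes 120 N, or if a joint passes its speed limit or range.

## Working session

There is one attempt and no reset: what is moved stays moved. The work goes in short steps, Python scripts to look and compute and a tool call to move; the robot and the scene stay as the last step left them, time stands still between calls to the robot, and variables do not carry over. Pictures are saved under pics/ and viewed, at most 14 in all, crops included, and the job is handed in when it is done.

Besides the shell and the picture viewer there is one more tool, called after "Emit:" as a command line: name --argument value ..., lists and objects as JSON in quotes. carry_out: Moves the arm, as the interface text tells. Its arguments: {"type":"object","properties":{"series":{"type":"string"},"jaw":{"type":"number"},"grip_force":{"type":"number"}},"required":["series"]}

```bash
mkdir -p pics
cat > h.py <<'E'
import numpy as np, cv2
from workcell import bot, eyes, spot_in
from scipy.spatial.transform import Rotation as R
def cloud(cam):
    s=bot.read_state(); im,d=eyes.read_camera(cam); c=eyes.get_calibration(cam); K=c["K"]
    v,u=np.mgrid[:420,:560]
    p=np.stack([(u-K[0][2])/K[0][0]*d,(v-K[1][2])/K[1][1]*d,d],-1)
    if cam=="wrist":
        T=np.array(c["T_tool_cam"]); p=p@T[:3,:3].T+T[:3,3]; Rm=R.from_rotvec(s["tcp_rot"]).as_matrix(); t=np.array(s["tool_pos"])
    else:
        Rm=np.array(c["rotation"]); t=np.array(c["position"])
        if Rm.shape!=(3,3): Rm=R.from_rotvec(Rm).as_matrix()
    p=p@Rm.T+t; p[d==0]=np.nan
    return im,p
E
python3 - <<'E'
from h import *
print(bot.read_state())
ims={}
for c in ("top","side"):
    im,p=cloud(c); cv2.imwrite(f"pics/{c}0.png",im); np.save(f"{c}0.npy",p)
    print(c,eyes.get_calibration(c))
    for n in ("green_pot","red_tub","yellow_tub","blue_tub","green_tray","red_tray","yellow_tray","blue_tray","mug","glass"):
        for r in spot_in(c,n)[:3]:
            u,v=map(int,r["rect"][:2]); print(c,n,round(r["score"],2),np.round(r["rect"]),np.round(p[min(v,419),min(u,559)],3))
E
```

```text
{'time': 0.0, 'q': array([ 1.07810479e+00,  2.64724886e-01,  1.60538054e+00, -1.58347564e-05,
        1.27368302e+00, -3.69130667e-02]), 'joint_vel': array([-0.00045232,  0.00129259, -0.00130053,  0.00062891, -0.000808  ,
        0.00039396]), 'joint_torque': array([-8.05907221e-04, -5.15100074e+01, -3.67320728e+01, -6.59866078e-05,
        1.27028039e-02,  8.08680824e-06]), 'tool_pos': array([0.29679308, 0.60547344, 0.24397749]), 'tcp_rot': array([-0.70962033, -3.05982247,  0.00333455]), 'wrist_force': array([ 0.05805673, -0.25677213, -1.00856196]), 'torque': array([-0.06162468, -0.01605489,  0.00561727]), 'grip_force': 0.0, 'width': 0.9966203853445742}
top {'K': array([[450.69051245,   0.        , 277.40872636],
       [  0.        , 450.69051245, 200.98650838],
       [  0.        ,   0.        ,   1.        ]]), 'position': array([0.42874582, 0.16509251, 1.07065834]), 'rotation': array([-2.13740377,  2.12957607, -0.13444702])}
top green_pot 0.65 [218. 191.  25.  23.] [0.581 0.307 0.187]
top green_pot 0.6 [221. 155.  23.  22.] [nan nan nan]
top red_tub 0.95 [221. 193.  40.  31.] [
[... 1011 characters left out ...]
2.  20.] [0.686 0.295 0.044]
side red_tub 0.6 [285. 188.  18.  24.] [0.582 0.262 0.141]
side yellow_tub 0.67 [283. 196.  26.  28.] [0.581 0.267 0.109]
side blue_tub 0.74 [284. 214.  24.  24.] [0.578 0.248 0.05 ]
side blue_tub 0.57 [284. 186.  23.  21.] [0.583 0.267 0.145]
side green_tray 0.68 [262. 342.  28.  28.] [ 0.454 -0.129  0.004]
side red_tray 0.74 [296. 263.  31.  29.] [0.586 0.1   0.001]
side yellow_tray 0.67 [249. 270.  34.  39.] [0.45  0.094 0.005]
side blue_tray 0.79 [242. 211.  38.  37.] [0.46  0.333 0.005]
side mug 0.58 [317. 306.  32.  50.] [ 0.609 -0.058  0.012]
side glass 0.56 [241. 168.  25.  35.] [0.478 0.45  0.08 ]
side glass 0.31 [283. 172.  17.  23.] [0.578 0.279 0.187]
```

View pics/top0.png

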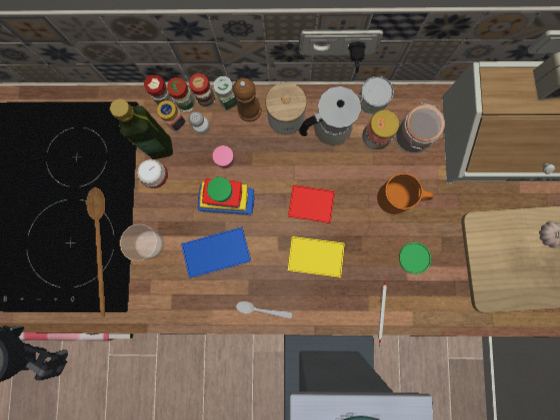

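View pics/side0.png

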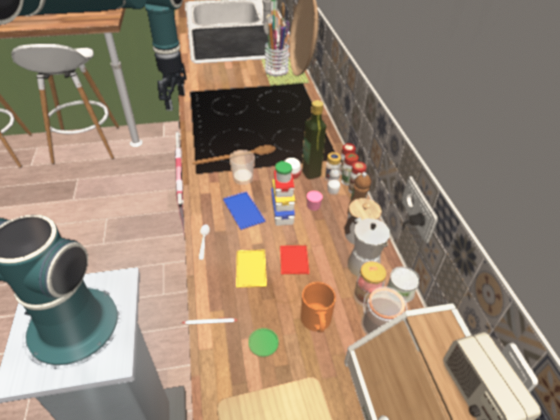

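The top view shows the stack at about (225,195), with the blue tray at (215,254), red at (312,204), yellow at (316,257) and green at (415,258). The mug is at (405,193), the glass at (141,242), and the pink decoy at (223,156) just behind the stack. The side view agrees. Next I fit the trays and lids by colour.

```bash
cat >> h.py <<'E'
HUE={"red":[(0,6),(174,180)],"yellow":[(22,34)],"green":[(50,85)],"blue":[(100,125)]}
def fit(im,p,col,zlo,zhi,xy=None,r=0.12,smin=150):
    h=cv2.cvtColor(im,cv2.COLOR_BGR2HSV)
    m=np.zeros(h.shape[:2],bool)
    for a,b in HUE[col]: m|=(h[...,0]>=a)&(h[...,0]<=b)
    m&=(h[...,1]>smin)&(p[...,2]>zlo)&(p[...,2]<zhi)
    if xy is not None: m&=np.hypot(p[...,0]-xy[0],p[...,1]-xy[1])<r
    m=cv2.morphologyEx(m.astype(np.uint8),cv2.MORPH_OPEN,np.ones((2,2)))
    n,l,st,_=cv2.connectedComponentsWithStats(m)
    if n<2: return None
    m=l==1+np.argmax(st[1:,4]); q=p[m]
    (cx,cy),(w,hh),a=cv2.minAreaRect((q[:,:2]*1000).astype(np.float32))
    if w>hh: w,hh,a=hh,w,a-90   # long side = local y
    a=(a+90)%180-90
    return dict(n=int(m.sum()),c=np.round([cx/1000,cy/1000],4),mean=np.round(q.mean(0),4),size=np.round([w,hh]),yaw=round(a,1))
E
python3 - <<'E'
from h import *
for c in("top","side"):
    im=cv2.imread(f"pics/{c}0.png");p=np.load(f"{c}0.npy")
    T={"red":(.586,.1),"yellow":(.455,.094),"blue":(.462,.336),"green":(.455,-.13)}
    for k,v in T.items(): print(c,k,"tray",fit(im,p,k,-.02,.03,v))
    for k,z in (("green",.165),("red",.12),("yellow",.075),("blue",.025)): print(c,k,"lid",fit(im,p,k,z,z+.045 if k!='green' else .25,(.58,.28),.1))
    print(c,"glass/mug", [np.round(np.nanmean(p[(np.hypot(p[...,0]-x,p[...,1]-y)<.075)&(p[...,2]>.04)],0),3) for x,y in((.49,.5),(.6,-.1))])
E
```

```text
top red tray {'n': 1409, 'c': array([0.5811, 0.1069]), 'mean': array([nan, nan, nan]), 'size': array([ 79., 103.]), 'yaw': -8.4}
top yellow tray {'n': 1892, 'c': array([0.4612, 0.094 ]), 'mean': array([nan, nan, nan]), 'size': array([ 82., 124.]), 'yaw': -13.0}
top blue tray {'n': 2159, 'c': array([0.4453, 0.4037]), 'mean': array([nan, nan, nan]), 'size': array([ 0., 78.]), 'yaw': -74.3}
top green tray {'n': 586, 'c': array([nan, nan]), 'mean': array([nan, nan, nan]), 'size': array([0., 0.]), 'yaw': 0.0}
top green lid {'n': 427, 'c': array([0.5841, 0.3006]), 'mean': array([nan, nan, nan]), 'size': array([43., 44.]), 'yaw': 1.2}
top red lid {'n': 265, 'c': array([0.5833, 0.2813]), 'mean': array([nan, nan, nan]), 'size': array([34., 55.]), 'yaw': 72.9}
top yellow lid {'n': 149, 'c': array([0.5837, 0.2625]), 'mean': array([0.5812, 0.2609, 0.0915]), 'size': array([17., 55.]), 'yaw': 79.5}
top blue lid {'n': 134, 'c': array([0.5807, 0.2511]), 'mean': array([0.5793, 0.2506, 0.0442]), 'size': array([13., 54.]), 'yaw': 82.6}
top glass/mug [array([0.487, 0.501, 0.069]), array([ 0.599, -0.095,
[... 235 characters left out ...]
]), 'size': array([29., 73.]), 'yaw': -4.3}
side blue tray {'n': 717, 'c': array([0.47  , 0.3299]), 'mean': array([nan, nan, nan]), 'size': array([ 76., 143.]), 'yaw': 15.5}
side green tray None
side green lid None
side red lid {'n': 119, 'c': array([0.6103, 0.3612]), 'mean': array([0.5897, 0.2794, 0.1331]), 'size': array([ 47., 213.]), 'yaw': -15.1}
side yellow lid {'n': 26, 'c': array([0.5847, 0.2548]), 'mean': array([0.586 , 0.2547, 0.0914]), 'size': array([ 7., 19.]), 'yaw': 89.1}
side blue lid {'n': 6, 'c': array([0.5661, 0.2484]), 'mean': array([0.5661, 0.2482, 0.0499]), 'size': array([2., 6.]), 'yaw': 84.1}
side glass/mug [array([0.484, 0.49 , 0.068]), array([ 0.596, -0.094,  0.076])]
```

```bash
sed -i 's/m=l==1+np.argmax(st\[1:,4\]); q=p\[m\]/m=(l==1+np.argmax(st[1:,4]))\&np.isfinite(p[...,2])\&(p[...,2]>zlo)\&(p[...,2]<zhi); q=p[m]/; s/(2,2)))$/(2,2)))/' h.py
python3 - <<'E'
from h import *
for c in("top","side"):
    im=cv2.imread(f"pics/{c}0.png");p=np.load(f"{c}0.npy")
    T={"red":(.586,.1),"yellow":(.455,.094),"blue":(.462,.336),"green":(.455,-.13)}
    for k,v in T.items(): print(c,k,"tray",fit(im,p,k,-.02,.03,v,smin=110))
    for k,z in (("green",.165),("red",.12)): print(c,k,"lid",fit(im,p,k,z,z+.045 if k!='green' else .25,(.58,.28),.1,110))
E
```

```text
top red tray {'n': 1407, 'c': array([0.581 , 0.1067]), 'mean': array([0.5807, 0.1067, 0.0025]), 'size': array([ 79., 103.]), 'yaw': -8.7}
top yellow tray {'n': 1890, 'c': array([0.4555, 0.0967]), 'mean': array([0.4553, 0.0969, 0.0025]), 'size': array([ 82., 127.]), 'yaw': -7.0}
top blue tray {'n': 2219, 'c': array([0.4645, 0.3334]), 'mean': array([0.464 , 0.3334, 0.0027]), 'size': array([ 84., 149.]), 'yaw': 15.4}
top green tray {'n': 761, 'c': array([ 0.4538, -0.1336]), 'mean': array([ 0.4535, -0.1338,  0.0024]), 'size': array([68., 76.]), 'yaw': -0.2}
top green lid {'n': 424, 'c': array([0.5841, 0.3017]), 'mean': array([0.5839, 0.3009, 0.1872]), 'size': array([43., 46.]), 'yaw': 1.2}
top red lid {'n': 254, 'c': array([0.5832, 0.2806]), 'mean': array([0.5807, 0.2759, 0.1421]), 'size': array([33., 53.]), 'yaw': 76.0}
side red tray {'n': 774, 'c': array([0.5872, 0.1066]), 'mean': array([0.586 , 0.1048, 0.0033]), 'size': array([ 79., 107.]), 'yaw': -8.7}
side yellow tray {'n': 1058, 'c': array([0.4612, 0.0964]), 'mean': array([0.4609, 0.0941, 0.0032]), 'size': array([ 82., 130.]), 'yaw': -7.1}
side blue tray {'n': 804, 'c': array([0.4694, 0.332 ]), 'mean': array([0.4702, 0.3288, 0.0033]), 'size': array([ 79., 148.]), 'yaw': 15.3}
side green tray {'n': 82, 'c': array([ 0.483, -0.135]), 'mean': array([ 0.4828, -0.135 ,  0.0039]), 'size': array([14., 50.]), 'yaw': 0.1}
side green lid {'n': 130, 'c': array([0.5868, 0.2959]), 'mean': array([0.5871, 0.2943, 0.1876]), 'size': array([43., 43.]), 'yaw': 38.6}
side red lid {'n': 148, 'c': array([0.5871, 0.2949]), 'mean': array([0.5839, 0.2742, 0.1424]), 'size': array([50., 71.]), 'yaw': -3.0}
```

Emit:
carry_out --series "0 0 0.06 0; 0 0 0.06 -10; 0.05 -0.05 0 -10; 0.05 -0.05 0 -10; 0.05 -0.06 0 -10; 0.05 -0.06 0 -10; 0.04 -0.06 0 -10; 0.02 -0.04 0 -4; 0 0 0 0; 0 0 0 0" --jaw 1

```text
time: 2.35
tool_pos: [0.5201, 0.3299, 0.3654]
tcp_rot: [-2.223, -2.219, -0.001]
wrist_force: [-0.0, -0.0, 0.4]
width: 0.996
grip_force: 0.0
```

Run:
```python
from h import *
im,p=cloud("wrist"); cv2.imwrite("pics/w1.png",im); np.save("w1.npy",p)
print(eyes.get_calibration("wrist")["T_tool_cam"])
for k,lo,hi in (("green",.165,.25),("red",.12,.165),("yellow",.075,.12),("blue",.025,.07)): print(k,fit(im,p,k,lo,hi,(.58,.28),.1,110))
for k,v in {"red":(.586,.1),"yellow":(.455,.094),"blue":(.462,.336)}.items(): print(k,"tray",fit(im,p,k,-.02,.02,v,smin=110))
```

```text
[[ 4.09588400e-04 -9.60722652e-01 -2.77510032e-01  7.16368273e-02]
 [ 9.99999593e-01  1.70400374e-04  8.86024667e-04 -5.18713089e-04]
 [-8.03936155e-04 -2.77510282e-01  9.60722331e-01 -1.28288888e-01]
 [ 0.00000000e+00  0.00000000e+00  0.00000000e+00  1.00000000e+00]]
green {'n': 1808, 'c': array([0.5879, 0.3039]), 'mean': array([0.588 , 0.3044, 0.1877]), 'size': array([47., 47.]), 'yaw': 2.2}
red {'n': 1498, 'c': array([0.589 , 0.3053]), 'mean': array([0.5848, 0.3225, 0.144 ]), 'size': array([54., 80.]), 'yaw': -5.7}
yellow {'n': 928, 'c': array([0.5896, 0.3087]), 'mean': array([0.5848, 0.3402, 0.0994]), 'size': array([ 56., 102.]), 'yaw': -3.6}
blue {'n': 677, 'c': array([0.5894, 0.3157]), 'mean': array([0.5835, 0.3493, 0.0511]), 'size': array([ 58., 114.]), 'yaw': -4.0}
red tray {'n': 2655, 'c': array([0.5869, 0.107 ]), 'mean': array([0.5869, 0.1088, 0.0028]), 'size': array([ 82., 109.]), 'yaw': -8.8}
yellow tray {'n': 3313, 'c': array([0.4608, 0.0964]), 'mean': array([0.4608, 0.0992, 0.0026]), 'size': array([ 82., 134.]), 'yaw': -7.1}
blue tray {'n': 5663, 'c': array([0.4703, 0.3341]), 'mean': array([0.4691, 0.3377, 0.0029]), 'size': array([ 83., 150.]), 'yaw': 15.4}
```

View pics/w1.png

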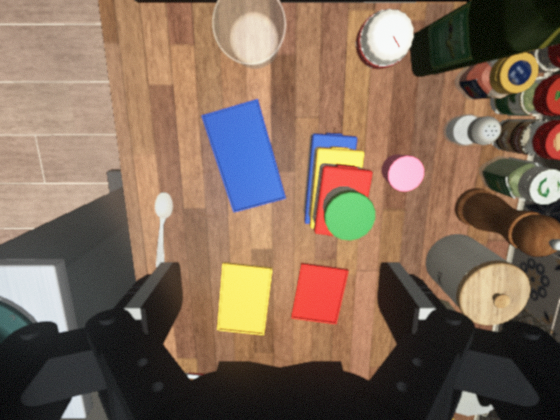

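The wrist view shows the stack clearly: green pot at (350,216), with red, yellow and blue beneath it, and the pink decoy to the right at (405,173). All lid and tray fits have sensible sizes. Now I pick the pot.

Emit:
carry_out --series "0.034 -0.013 -0.04 0; 0.034 -0.013 -0.04 0; 0 0 -0.04 0; 0 0 -0.04 0; 0 0 -0.025 0; 0 0 -0.013 0; 0 0 0 0; 0 0 0 0"

```text
time: 3.4
tool_pos: [0.5889, 0.3046, 0.169]
tcp_rot: [2.222, 2.219, 0.004]
wrist_force: [-0.3, 0.8, -0.1]
width: 0.999
grip_force: 0.0
```

Emit:
carry_out --series "0 0 0 0; 0 0 0 0; 0 0 0 0; 0 0 0 0; 0 0 0 0; 0 0 0 0" --jaw -1 --grip_force 35

```text
time: 4.15
tool_pos: [0.5888, 0.3039, 0.1686]
tcp_rot: [2.223, 2.219, 0.003]
wrist_force: [-1.6, -0.3, 4.7]
width: 0.576
grip_force: 36.7
```

Emit:
carry_out --series "0 0 0.03 0; 0 0 0.05 0; -0.01 -0.04 0.02 0; -0.02 -0.055 0 0; -0.025 -0.055 0 0; -0.025 -0.055 0 0; -0.025 -0.055 0 0; -0.025 -0.04 0 0; 0 -0.02 0 0; 0 0 0 0; 0 0 0 0"

```text
time: 5.52
tool_pos: [0.4581, -0.016, 0.2669]
tcp_rot: [-2.223, -2.218, -0.0]
wrist_force: [-0.3, -0.2, -0.9]
width: 0.573
grip_force: 36.7
```

Run:
```python
from h import *
im,p=cloud("wrist"); cv2.imwrite("pics/w2.png",im)
s=bot.read_state();print(s["tool_pos"],s["width"],s["grip_force"])
print(fit(im,p,"green",-.02,.02,(.458,-.133),.08,110)); 
for k,v in {"red":(.586,.1),"yellow":(.461,.094)}.items(): print(k,"tray",fit(im,p,k,-.02,.02,v,smin=110))
```

```text
[ 0.45824555 -0.0157096   0.26698866] 0.5719734635592194 36.6801381111145
None
red tray {'n': 7481, 'c': array([0.5867, 0.1098]), 'mean': array([0.5863, 0.1115, 0.0033]), 'size': array([ 82., 104.]), 'yaw': -8.8}
yellow tray {'n': 9316, 'c': array([0.4609, 0.1   ]), 'mean': array([0.4605, 0.1023, 0.0031]), 'size': array([ 82., 130.]), 'yaw': -7.0}
```

View pics/w2.png

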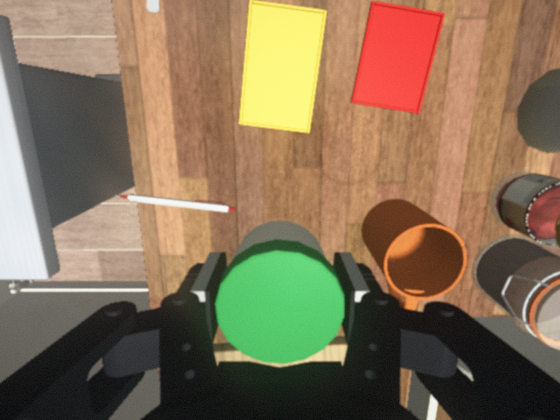

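The pot is held at (280,300). It hides the green tray, and the mug is at (425,255). I go slightly past the tray and look back.

Emit:
carry_out --series "0 -0.05 0 0; 0 -0.06 0 0; 0 -0.05 0 0; 0 -0.03 0 0; 0 0 0 0; 0 0 0 0"

```text
time: 6.32
tool_pos: [0.4584, -0.2052, 0.2669]
tcp_rot: [-2.222, -2.219, -0.0]
wrist_force: [0.3, 0.3, -1.0]
width: 0.576
grip_force: 36.7
```

Run:
```python
from h import *
im,p=cloud("wrist"); cv2.imwrite("pics/w3.png",im)
s=bot.read_state();print(s["tool_pos"])
print(fit(im,p,"green",-.02,.02,(.458,-.133),.08,110));
```

```text
[ 0.45842595 -0.20503036  0.2669626 ]
{'n': 3303, 'c': array([ 0.4583, -0.1314]), 'mean': array([ 0.4583, -0.1306,  0.0031]), 'size': array([71., 72.]), 'yaw': -88.3}
```

Emit:
carry_out --series "0 0.037 -0.02 0; 0 0.037 -0.03 0; 0 0 -0.05 0; 0 0 -0.05 0; 0 0 -0.04 0; 0 0 -0.02 0; 0 0 -0.01 0; 0 0 -0.008 0; 0 0 -0.005 0; 0 0 -0.003 0; 0 0 -0.001 0; 0 0 0 0"

```text
time: 7.88
tool_pos: [0.4584, -0.1325, 0.0306]
tcp_rot: [2.224, 2.219, 0.0]
wrist_force: [-1.1, -0.3, 0.2]
width: 0.572
grip_force: 36.7
```

Emit:
carry_out --series "0 0 -0.001 0; 0 0 -0.001 0; 0 0 0 0"

```text
time: 8.25
tool_pos: [0.4581, -0.1323, 0.0282]
tcp_rot: [-2.224, -2.219, 0.0]
wrist_force: [0.6, -0.5, -1.3]
width: 0.575
grip_force: 36.7
```

Emit:
carry_out --series "0 0 -0.001 0; 0 0 0 0"

```text
time: 8.5
tool_pos: [0.4583, -0.1324, 0.0276]
tcp_rot: [2.224, 2.219, -0.0]
wrist_force: [-0.7, 0.2, 2.9]
width: 0.573
grip_force: 36.9
```

Emit:
carry_out --series "0 0 0 0; 0 0 0 0; 0 0 0 0; 0 0 0 0; 0 0 0.01 0; 0 0 0.03 0; 0 0.02 0.05 0; 0.01 0.05 0.06 0; 0.02 0.06 0.06 0; 0.025 0.06 0.05 0; 0.025 0.06 0.02 0; 0.025 0.06 0 0; 0.02 0.05 0 0; 0 0 0 0; 0 0 0 0" --jaw 1

```text
time: 10.38
tool_pos: [0.5662, 0.1788, 0.2645]
tcp_rot: [2.223, 2.22, -0.001]
wrist_force: [0.8, -1.0, -0.6]
width: 1.001
grip_force: 0.0
```

Run:
```python
from h import *
print(bot.read_state()["tool_pos"])
im,p=cloud("wrist"); cv2.imwrite("pics/w4.png",im)
for k,lo,hi in (("red",.12,.165),("yellow",.075,.12),("blue",.025,.07)): print(k,fit(im,p,k,lo,hi,(.58,.31),.1,110))
im,p=cloud("top")
print(fit(im,p,"green",.02,.1,(.455,-.133),.1,110))
```

```text
[0.56615439 0.17876042 0.26449351]
red {'n': 6904, 'c': array([0.588 , 0.2946]), 'mean': array([0.588 , 0.2943, 0.1436]), 'size': array([53., 60.]), 'yaw': -5.9}
yellow {'n': 836, 'c': array([0.5866, 0.2617]), 'mean': array([0.5854, 0.2618, 0.0971]), 'size': array([13., 55.]), 'yaw': 84.2}
blue {'n': 555, 'c': array([0.5855, 0.251 ]), 'mean': array([0.5848, 0.2512, 0.0492]), 'size': array([11., 57.]), 'yaw': 86.0}
{'n': 363, 'c': array([ 0.4561, -0.1325]), 'mean': array([ 0.4562, -0.1329,  0.0462]), 'size': array([45., 48.]), 'yaw': 0.3}
```

Emit:
carry_out --series "0.011 0.05 0 -5.8; 0.011 0.055 0 0; 0 0.02 -0.03 0; 0 0 -0.04 0; 0 0 -0.04 0; 0 0 -0.02 0; 0 0 -0.0125 0; 0 0 0 0; 0 0 0 0"

```text
time: 11.6
tool_pos: [0.5898, 0.3043, 0.1238]
tcp_rot: [2.333, 2.103, 0.004]
wrist_force: [1.5, -0.7, 0.5]
width: 1.0
grip_force: 0.0
```

Emit:
carry_out --series "0 0 0 0; 0 0 0 0; 0 0 0 0; 0 0 0 0; 0 0 0 0; 0 0 0 0" --jaw -1 --grip_force 45

```text
time: 12.35
tool_pos: [0.5893, 0.3044, 0.1232]
tcp_rot: [2.333, 2.104, 0.003]
wrist_force: [0.1, 0.8, 5.6]
width: 0.628
grip_force: 48.9
```

Emit:
carry_out --series "0 0 0.02 0; 0 0 0.03 0; 0 -0.03 0.02 -3; 0 -0.05 0 0; -0.001 -0.05 0 0; -0.001 -0.045 0 0; 0 -0.021 -0.02 0; 0 0 -0.05 0; 0 0 -0.04 0; 0 0 -0.025 0; 0 0 -0.012 0; 0 0 -0.007 0; 0 0 -0.006 0; 0 0 -0.003 0; 0 0 -0.001 0; 0 0 0 0; 0 0 0 0"

```text
time: 14.48
tool_pos: [0.5868, 0.108, 0.0283]
tcp_rot: [2.387, 2.042, 0.001]
wrist_force: [0.0, -0.6, -1.2]
width: 0.629
grip_force: 48.1
```

Emit:
carry_out --series "0 0 -0.001 0; 0 0 0 0"

```text
time: 14.72
tool_pos: [0.5868, 0.1079, 0.0282]
tcp_rot: [2.387, 2.042, 0.0]
wrist_force: [-3.2, -1.0, 5.5]
width: 0.622
grip_force: 48.9
```

Emit:
carry_out --series "0 0 0 0; 0 0 0 0; 0 0 0 0; 0 0 0 0; 0 0 0.01 0; 0 0 0.03 0; 0 0 0.05 0; 0 0 0.06 0; 0 0.05 0.06 3; 0 0.06 0.02 3; 0 0 0 0; 0 0 0 0" --jaw 1

```text
time: 16.23
tool_pos: [0.5862, 0.2072, 0.2448]
tcp_rot: [2.276, 2.165, -0.001]
wrist_force: [-0.4, -0.8, -0.6]
width: 1.002
grip_force: 0.0
```

Run:
```python
from h import *
print(bot.read_state()["tool_pos"])
im,p=cloud("wrist"); cv2.imwrite("pics/w5.png",im)
for k,lo,hi in (("yellow",.075,.12),("blue",.025,.07)): print(k,fit(im,p,k,lo,hi,(.58,.31),.1,110))
im,p=cloud("top"); cv2.imwrite("pics/top5.png",im)
print(fit(im,p,"red",.035,.1,(.585,.106),.1,110))
print(fit(im,p,"yellow",.075,.12,(.585,.31),.1,110))
```

```text
[0.58615979 0.20723064 0.24478457]
yellow {'n': 9938, 'c': array([0.5896, 0.307 ]), 'mean': array([0.5897, 0.3099, 0.0977]), 'size': array([ 56., 102.]), 'yaw': -3.6}
blue {'n': 267, 'c': array([0.5849, 0.2484]), 'mean': array([0.5848, 0.2489, 0.0488]), 'size': array([ 6., 57.]), 'yaw': 85.7}
{'n': 380, 'c': array([0.5867, 0.1218]), 'mean': array([0.5841, 0.1258, 0.0481]), 'size': array([49., 52.]), 'yaw': 82.4}
{'n': 323, 'c': array([0.5843, 0.2722]), 'mean': array([0.5859, 0.2703, 0.0968]), 'size': array([35., 56.]), 'yaw': -88.2}
```

View pics/w5.png

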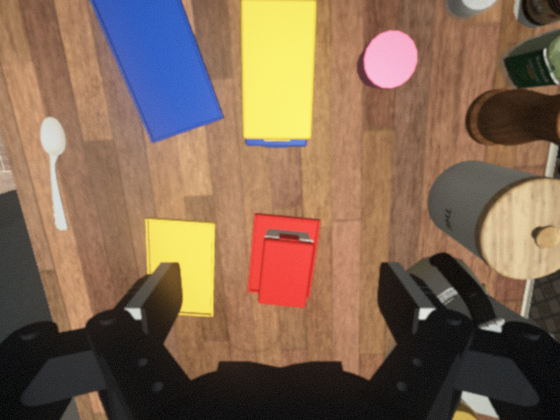

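Emit:
carry_out --series "0.002 0.05 0 -0.8; 0.0015 0.05 -0.02 0; 0 0.001 -0.05 0; 0 0 -0.05 0; 0 0 -0.03 0; 0 0 -0.015 0; 0 0 -0.005 0; 0 0 0 0; 0 0 0 0"

```text
time: 17.45
tool_pos: [0.5913, 0.3087, 0.0766]
tcp_rot: [2.292, 2.147, 0.005]
wrist_force: [-0.1, -1.0, 0.3]
width: 0.999
grip_force: 0.0
```

Emit:
carry_out --series "0 0 0 0; 0 0 0 0; 0 0 0 0; 0 0 0 0; 0 0 0 0; 0 0 0 0" --jaw -1 --grip_force 50

```text
time: 18.2
tool_pos: [0.5907, 0.3087, 0.0759]
tcp_rot: [2.292, 2.148, 0.003]
wrist_force: [0.2, -0.6, 5.6]
width: 0.657
grip_force: 55.0
```

Emit:
carry_out --series "0 0 0.02 0; 0 0 0.03 0; -0.02 -0.03 0.03 -3.4; -0.03 -0.05 0 0; -0.03 -0.05 0 0; -0.03 -0.05 0 0; -0.02 -0.03 0 0; 0 0 -0.03 0; 0 0 -0.045 0; 0 0 -0.025 0; 0 0 -0.012 0; 0 0 -0.006 0; 0 0 -0.005 0; 0 0 -0.003 0; 0 0 -0.001 0; 0 0 0 0; 0 0 0 0"

```text
time: 20.32
tool_pos: [0.4608, 0.0984, 0.0289]
tcp_rot: [2.354, 2.079, 0.002]
wrist_force: [-1.4, -1.3, 6.3]
width: 0.66
grip_force: 55.2
```

Contact is made; I release and view the blue tub.

Emit:
carry_out --series "0 0 0 0; 0 0 0 0; 0 0 0 0; 0 0 0 0; 0 0 0.01 0; 0 0 0.03 0; 0 0 0.05 0; 0.02 0.03 0.06 3; 0.05 0.04 0.05 0; 0.05 0.03 0 0; 0 0 0 0; 0 0 0 0" --jaw 1

```text
time: 21.82
tool_pos: [0.5655, 0.1855, 0.2092]
tcp_rot: [-2.299, -2.14, 0.003]
wrist_force: [-0.3, 1.3, -0.1]
width: 0.999
grip_force: 0.0
```

Run:
```python
from h import *
print(bot.read_state()["tool_pos"])
im,p=cloud("wrist"); cv2.imwrite("pics/w6.png",im)
print("blue",fit(im,p,"blue",.025,.07,(.58,.31),.12,110))
print("tray",fit(im,p,"blue",-.02,.02,(.47,.335),.12,110))
print("red",fit(im,p,"red",.035,.07,(.587,.108),.1,110))
print("yel",fit(im,p,"yellow",.035,.07,(.461,.098),.1,110))
```

```text
[0.5654711  0.1855425  0.20916063]
blue {'n': 8872, 'c': array([0.5878, 0.2919]), 'mean': array([0.5876, 0.2944, 0.0497]), 'size': array([59., 93.]), 'yaw': -3.9}
tray {'n': 10629, 'c': array([0.4737, 0.3185]), 'mean': array([0.4728, 0.314 , 0.003 ]), 'size': array([ 83., 114.]), 'yaw': 15.4}
red {'n': 4103, 'c': array([0.5872, 0.1098]), 'mean': array([0.5871, 0.1123, 0.0483]), 'size': array([53., 80.]), 'yaw': -8.9}
yel {'n': 3486, 'c': array([0.462 , 0.0983]), 'mean': array([0.4709, 0.1058, 0.05  ]), 'size': array([ 55., 104.]), 'yaw': -6.3}
```

View pics/w6.png

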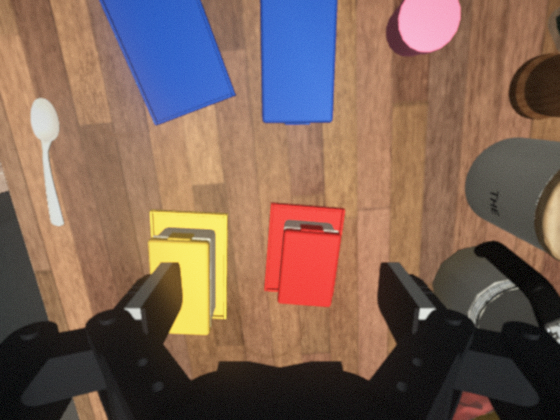

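The yellow tub (185,285) and red tub (308,265) stand in their trays. The blue tub is at (298,60) with the pink pot to its right. Next I grasp blue.

Emit:
carry_out --series "0.012 0.055 0 0; 0.0115 0.055 0 0; 0 0.0135 -0.03 0; 0 0 -0.05 0; 0 0 -0.045 0; 0 0 -0.03 0; 0 0 -0.018 0; 0 0 -0.01 0; 0 0 0 0; 0 0 0 0" --jaw 0.8

```text
time: 23.12
tool_pos: [0.591, 0.3098, 0.0284]
tcp_rot: [2.299, 2.14, 0.004]
wrist_force: [0.6, 0.7, -0.7]
width: 0.902
grip_force: 0.0
```

Emit:
carry_out --series "0 0 0 0; 0 0 0 0; 0 0 0 0; 0 0 0 0; 0 0 0 0; 0 0 0 0" --jaw -1 --grip_force 60

```text
time: 23.88
tool_pos: [0.5909, 0.31, 0.0285]
tcp_rot: [2.299, 2.14, 0.004]
wrist_force: [-0.5, 0.1, 6.2]
width: 0.693
grip_force: 67.2
```

Emit:
carry_out --series "0 0 0.02 0; 0 0 0.04 0; -0.02 0.005 0.01 4.4; -0.04 0.01 0 10; -0.04 0.01 0 5; -0.021 0 0 0; 0 0 -0.02 0; 0 0 -0.02 0; 0 0 -0.012 0; 0 0 -0.006 0; 0 0 -0.005 0; 0 0 -0.003 0; 0 0 0 0; 0 0 0 0"

```text
time: 25.62
tool_pos: [0.4695, 0.3346, 0.0314]
tcp_rot: [1.906, 2.497, 0.002]
wrist_force: [0.8, -1.1, 0.1]
width: 0.693
grip_force: 66.8
```

Emit:
carry_out --series "0 0 -0.001 0; 0 0 0 0"

```text
time: 25.88
tool_pos: [0.4696, 0.3346, 0.0314]
tcp_rot: [1.906, 2.497, 0.002]
wrist_force: [-1.8, -2.6, 8.0]
width: 0.693
grip_force: 67.6
```

Emit:
carry_out --series "0 0 0 0; 0 0 0 0; 0 0 0 0; 0 0 0 0; 0 0 0.01 0; 0 0 0.03 0; 0 0 0.05 0; 0.01 -0.05 0.06 0; 0.02 -0.06 0.05 0; 0.02 -0.05 0.03 0; 0 0 0 0; 0 0 0 0" --jaw 0.9

```text
time: 27.38
tool_pos: [0.5121, 0.1981, 0.2363]
tcp_rot: [-1.907, -2.496, -0.001]
wrist_force: [0.6, 0.1, -0.5]
width: 0.952
grip_force: 0.0
```

Run:
```python
from h import *
print(bot.read_state()["tool_pos"])
im,p=cloud("wrist"); cv2.imwrite("pics/w7.png",im)
for k,v in {"blue":(.47,.334),"red":(.587,.108),"yellow":(.461,.098)}.items(): print(k,fit(im,p,k,.035,.07,v,.1,110))
im,p=cloud("top"); cv2.imwrite("pics/top7.png",im)
for k,v in {"blue":(.464,.333),"red":(.587,.108),"yellow":(.461,.098),"green":(.455,-.133)}.items(): print(k,fit(im,p,k,.03,.07,v,.1,110))
```

```text
[0.51208008 0.19807906 0.23631303]
blue {'n': 6990, 'c': array([0.4762, 0.3126]), 'mean': array([0.4757, 0.3143, 0.0526]), 'size': array([59., 83.]), 'yaw': 15.4}
red {'n': 3319, 'c': array([0.5864, 0.109 ]), 'mean': array([0.5862, 0.1121, 0.0483]), 'size': array([54., 82.]), 'yaw': -8.9}
yellow {'n': 4162, 'c': array([0.4612, 0.0986]), 'mean': array([0.4646, 0.1058, 0.0503]), 'size': array([ 55., 104.]), 'yaw': -7.1}
blue {'n': 788, 'c': array([0.4612, 0.3572]), 'mean': array([0.4605, 0.3585, 0.0524]), 'size': array([57., 74.]), 'yaw': 15.4}
red {'n': 200, 'c': array([0.5802, 0.08  ]), 'mean': array([0.5821, 0.0798, 0.0479]), 'size': array([23., 51.]), 'yaw': 84.0}
yellow {'n': 536, 'c': array([0.4611, 0.1159]), 'mean': array([0.459 , 0.1213, 0.0503]), 'size': array([55., 62.]), 'yaw': -7.1}
green {'n': 360, 'c': array([ 0.4561, -0.1329]), 'mean': array([ 0.4564, -0.1332,  0.046 ]), 'size': array([45., 47.]), 'yaw': 0.3}
```

View pics/top7.png

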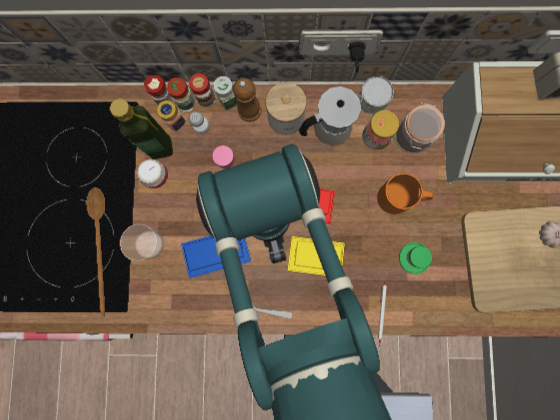

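View pics/w7.png

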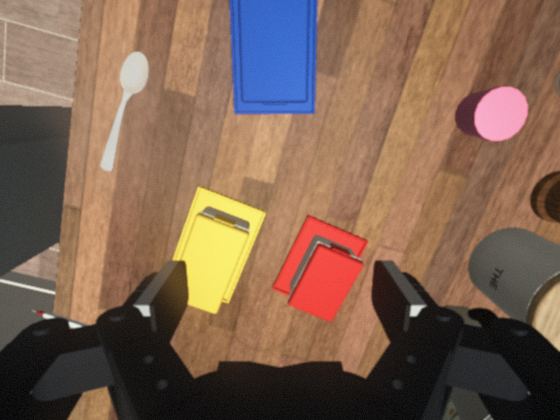

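The top view shows the green pot in its tray at (417,258) and the mug and glass where they started. In the wrist view the blue (275,55), yellow (215,255) and red (325,280) tubs sit inside their rims at the right heights.

```bash
python3 -c "
from workcell import bot
print(bot.finish_job())"
```

```text
the job is handed in; nothing more can be done
None
```

I handed in the job after about 27 s of robot time: the cameras show all four containers flat in their own trays and the mug and glass standing where they were. The hand-in call gave no verdict.

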